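Load and clamp a radio module in the screw test press

ROBOT

A 6-joint arm with a two-finger parallel gripper is mounted at the origin on the work surface. World frame = base frame: x ahead of the robot, y to its left, z up, the work surface at z = 0. Lengths are in mm, angles in rad, forces in N, time in s.
With the tool pointing down it reaches from about 350 to 775 mm from the base axis. Payload 7.3 kg.
Tool frame: the origin (TCP) lies midway between the tips of the shut fingers; the grasp point (between the pads) lies 19 mm behind it; x points along the fingers, y is the direction in which the jaws open and shut, and the axes are right-handed (so a half turn about x gives the same grasp; the last joint's range is limited). The gripper opens to 92 mm and grips with 3 to 60 N. Pads are 19 mm wide; open, the fingers measure 130 mm over their backs; the gripper's body (75 mm by 190 mm) begins 47 mm behind the grasp point.
Start: joints at [1.099, 0.342, 1.524, -0, 1.275, -0.146], TCP at [168.021, 497.407, 226.741] pointing down, gripper open.
Joint ranges: [-2.53, 2.53], [-0.77, 2.02], [0.04, 2.7], [-1, 4.14], [0.28, 2.66], [-3.11, 3.11]. Speed limits (rad/s): [2.57, 2.57, 3.14, 3.14, 3.14, 3.14].

INTERFACE

Orientations are given as [roll, pitch, yaw] about the fixed x, y, z axes, in that order (R = Rz(yaw) Ry(pitch) Rx(roll)).
In Python, from plant import bot gives the robot as it stands. The module is installed in compiled form; this text tells all that it offers.
- The arm moves only by the shell command python3 -m handwheel 'ROWS' [OPENING]. ROWS is JSON, a list that holds one entry, the list of rows, each a list of 4 numbers: the shift along the tool's x, y, z in cm, then the turn about the tool's x in rad. A call has 1 to 8 rows; each row shifts and turns the commanded pose from where the row before left it, along the tool's axes as they then stand; what a row does not reach is not made up. A row lasts 1/12 s, in which the tool goes at most 41.7 mm and 7.16 degrees, less where a joint would pass 70% of its speed; a pose out of reach is approached as far as the arm can. A call is refused whole if a number of a shift passes 4.17 or a number of a turn 0.125, either way. A call with a gripper value outside its range is refused whole. OPENING is the opening, from 0 (shut) to 1 (fully open), set as the call begins (- or left out, the last holds). The fingers move at their own pace and stop on an object; the grip force is fixed at half the most. Time passes only in rows, so rows that do not move let the fingers close. It gives the time, the measured TCP pose, the force and the opening at its end, in the units of the state.
- bot.get_obs(): the state, without advancing time (a new reading comes with each control period).
- bot.capture(name): name is "scene" or "top" or "wrist"; returns (picture, depth): 420x560x3 uint8, red, green, blue; 420x560 float32, mm along the optical axis (not along the pixel's ray), 0 where there is no reading.
- bot.camera_model(name): a dict with "fx", "fy", "cx", "cy" (pixels), "position" and "rotation" of the camera in the world. Camera axes: x right, y down, z forward; pixel columns grow to the right and rows downward; lengths in mm; the calibration is good to about 2 mm. A picture is of the moment at which its call begins: read the wrist's pose just before it. camera_model takes no time and is no camera call; for the wrist camera it gives the pose at the moment of the call.
- bot.close_job(): hands the job in, once; it reports no verdict.
Trained networks look in the newest picture that a camera, given by its name, has taken for a name from the list of things; names that differ only in an ending like _2 or _b are one class to them, and where a whole thing is asked for, a point or a joint stands for the part that bears it (a point fixed in the world has none). Each returns a list of dicts, best first, with "conf" (0 to 1); they miss things now and then, are a little off and sometimes report something else, mostly with a low value. They report only what shows in the picture. A call takes as long as a camera call.
- bot.find_in(camera, label): "bbox" ([left, top, width, height] in pixels, round what is visible of it).
- bot.spot_point(camera, label): "point" ([column, row] in pixels: a listed point, or the origin of a listed thing).
The state is a dict: "time": time; "joint_positions": joint angles; "dq": joint speeds; "tau": joint torques, N m; "tool_pos": TCP position; "tcp_rot": TCP orientation; "contact_force": force on the tool from outside, world axes, zero at the start; "moment": the same for the moment, N m; "grip_width": finger opening in mm.
Only numpy, scipy, OpenCV 4.12 (cv2) and the standard library are available. Lean on these libraries where they do the work, as an engineer would, in place of code of your own. Each camera call takes 0.05 s, during which the arm holds its last target.

TASK

With closed fingertips, push the loaded module carrier fully home against the end stops of the screw press by the outer face of its aluminium box. Then gently push the hand wheel round by its red handle through exactly one full turn, clockwise seen from above, so that the handle ends where it started and the pad presses on the module. Only push: do not grip or lift the handle, the carrier or anything else, and leave the other things on the bench where they are.

Things in the scene. Friction and masses are not known exactly. Their poses are not given: they have to be found in the camera images.
- press: fixed bench screw press: aluminium base plate, two steel columns and a blue crosshead. Origin on the table directly under the vertical wheel axis, z up. The carrier is fed along the press's +y axis between two low guide rails (tops 31 mm above the table, outer faces 62 mm either side of the axis line); the base's feed tongue (top 20 mm above the table) reaches to y = -220 mm. Columns at x = +-78 mm, 22 mm thick; crosshead 196 x 56 mm, 148 to 182 mm above the table
- wheel_axis (a point): point on the vertical wheel axis at the height of the handle's foot, 221 mm above the table. The black wheel below it is 162 mm across (rim 206 to 220 mm above the table, hub 38 mm across, hub top 229 mm above the table), with three spokes
- wheel (a joint): wheel angle, rad; grows clockwise seen from above. 0: handle on the press's -x side; starts anywhere from -1.3 to 1.3. Held by friction: about 3 N at the handle keeps it turning; it stays where it is left. One turn drives the pad down 4 mm
- handle: red upright handle on the end of one spoke, 66 mm from the wheel axis: 23 mm thick, 56 mm tall, turning freely on its own pin. Origin at its foot (221 mm above the table), its top at 277 mm
- carrier: loose black sledge 100 x 240 x 10 mm, about 0.6 kg, with a square aluminium box (92 wide, 90 long, 46 mm high above the sledge's underside) at its outer end and a green board with a steel module. Origin at the sledge's underside below the module, axes as the press's; runs on the base, 20 mm above the table. Home: its origin on the wheel axis (press y = 0), hard against two stop pins; starts 40 to 80 mm out, at press y = -80 to -40 mm
- box_face (a point): centre of the outer (-y) face of the carrier's box, 28 mm above the sledge's underside (48 mm above the table); 180 mm from the carrier's origin towards its -y. Push here towards the press's +y
- pad: black rubber pressure pad 36 x 34 mm under the press's ram, spring-loaded; origin on the wheel axis at table height when the wheel is at 0. It hangs 1.8 to 3.4 mm above the module's top at the start and presses on it with about 7 to 13 N after one turn
- mug: loose blue mug, 80 mm across, 92 mm tall: leave alone
- wrench: loose spanner 130 mm long: leave alone
- screwdriver: loose yellow-handled screwdriver 170 mm long: leave alone
- multimeter: loose yellow multimeter 155 x 78 x 36 mm: leave alone
- adapter_box: loose clear tray 120 x 90 x 35 mm with small brass adapters: leave alone
- reel: loose orange reel 60 mm across, 40 mm tall: leave alone
- spare_board: loose green circuit board 100 x 80 mm: leave alone
- mouse: loose grey computer mouse, 105 x 62 x 32 mm: leave alone

How it is judged (in metres and radians):
On the way, in this order (a step that is already met when the one before it is completed fails the run):
1. the carrier is fully home against the end stops (within 3 mm) while the wheel is still where it started (y of carrier in the frame of press above -0.003 m and distance of handle from where it was at the start of the episode below 0.02 m), for 0.2 s.
2. the wheel is on its way, with the handle across from its start (distance of handle from where it was at the start of the episode above 0.11 m and value of joint wheel above 1.5 rad and y of carrier in the frame of press above -0.003 m), for 0.05 s.
At the end, for the whole second after the job is handed in: the carrier is within 3 mm of the end stops, the wheel stands one turn clockwise from its start with the handle within 14 mm (about 12 degrees) of where it began, the wheel is at rest and the pad presses on the module with more than 2 N (y of carrier in the frame of press above -0.003 m and value of joint wheel between 4 and 8.5 rad and distance of handle from where it was at the start of the episode below 0.014 m and velocity of joint wheel between -0.05 and 0.05 rad/s and contact force between pad and carrier above 2 N and linear speed of carrier below 0.01 m/s); the robot touches nothing.
It fails at once if the carrier is lifted off its base or tipped (z of carrier in the frame of press above 0.026 m or angle between carrier's own z axis and vertical above 0.08 rad).
It fails at once if the handle is gripped or forced (more than 35 N on it) (contact force between the fingers and handle above 35 N).
It fails at once if another thing on the bench is moved by more than 25 mm or lifted (distance of any of mug, wrench, screwdriver, multimeter, adapter_box, reel, spare_board, mouse from where it was at the start of the episode above 0.025 m).
It also fails if it takes over 70 s, if anything falls off the work surface, if the arm or the gripper's body presses on something with over 40 N, if the wrist force passes 120 N, or if a joint passes its speed limit or range.

## Working session

There is one attempt and no reset: what is moved stays moved. The work goes in short steps, Python scripts to look and compute and a shell command to move; the robot and the scene stay as the last step left them, time stands still between calls to the robot, and variables do not carry over. Pictures are saved under pics/ and viewed, and the job is handed in when it is done.

```bash
mkdir -p pics; ls; cat > h.py <<'E'
import numpy as np, cv2
from plant import bot
from scipy.spatial.transform import Rotation as R
def shot(cam,name):
    im,d=bot.capture(cam); cv2.imwrite(f'pics/{name}.png',cv2.cvtColor(im,cv2.COLOR_RGB2BGR)); np.save(f'pics/{name}.npy',d); return im,d
def ray(cam,px):
    m=bot.camera_model(cam); v=np.array([(px[0]-m['cx'])/m['fx'],(px[1]-m['cy'])/m['fy'],1.]); return np.array(m['position']),np.array(m['rotation'])@v
def at_z(cam,px,z):
    p,v=ray(cam,px); return p+v*(z-p[2])/v[2]
def at_d(cam,px,d):
    p,v=ray(cam,px); return p+v*d
E
python3 - <<'E'
from h import *
np.set_printoptions(precision=2,suppress=True)
o=bot.get_obs(); print(o)
for c in ['scene','top']:
    im,d=shot(c,c+'0'); print(c,bot.camera_model(c))
    for l in ['press','wheel_axis','handle','carrier','box_face','pad']:
        r=bot.spot_point(c,l)[:2]; print(l,r)
        for q in r[:1]:
            z={'press':0,'wheel_axis':221,'handle':221,'carrier':20,'box_face':48,'pad':60}[l]
            print('   ',at_z(c,q['point'],z))
E
```

```text
pics
{'time': 0.0, 'joint_positions': array([ 1.1 ,  0.34,  1.53,  0.  ,  1.28, -0.15]), 'dq': array([ 0., -0.,  0., -0., -0., -0.]), 'tau': array([ -0.  , -43.12, -24.42,   0.07,   0.06,  -0.  ]), 'tool_pos': array([167.82, 497.03, 226.04]), 'tcp_rot': array([-1.72,  1.57, -2.05]), 'contact_force': array([ 0.52, -0.23,  0.75]), 'moment': array([-0.08, -0.03,  0.02]), 'grip_width': 91.69522180804019}
scene {'fx': 428.4844919576821, 'fy': 428.4844919576821, 'cx': 281.17815894114756, 'cy': 208.7298893575293, 'position': array([1235.07,  -90.1 , 1163.7 ]), 'rotation': array([-2.56,  0.01,  1.46])}
press [{'point': [305.8, 235.4], 'conf': 0.69}, {'point': [232.7, 248.1], 'conf': 0.38}]Traceback (most recent call last):
  File "<stdin>", line 10, in <module>
  File "h.py", line 9, in at_z
    p,v=ray(cam,px); return p+v*(z-p[2])/v[2]
                                         ~^^^
IndexError: invalid index to scalar variable.
```

Rotation is roll-pitch-yaw.

```bash
sed -i "s/np.array(m\['rotation'\])@v/R.from_euler('xyz',m['rotation']).as_matrix()@v/" h.py
python3 - <<'E'
from h import *
np.set_printoptions(precision=2,suppress=True)
print(R.from_euler('xyz',bot.get_obs()['tcp_rot']).as_matrix())
for c in ['scene','top']:
    im,d=shot(c,c+'0'); print(c,bot.camera_model(c))
    for l in ['press','wheel_axis','handle','carrier','box_face','pad']:
        r=bot.spot_point(c,l)[:2]; print(l,r)
        for q in r[:1]:
            z={'press':0,'wheel_axis':221,'handle':221,'carrier':20,'box_face':48,'pad':60}[l]
            print('   ',at_z(c,q['point'],z))
E
```

```text
[[-0.    0.32  0.95]
 [-0.    0.95 -0.32]
 [-1.   -0.   -0.  ]]
scene {'fx': 428.4844919576821, 'fy': 428.4844919576821, 'cx': 281.17815894114756, 'cy': 208.7298893575293, 'position': array([1235.07,  -90.1 , 1163.7 ]), 'rotation': array([-2.56,  0.01,  1.46])}
press [{'point': [311.5, 232.2], 'conf': 0.97}]
    [566.02  71.8    0.  ]
wheel_axis [{'point': [311.5, 196.2], 'conf': 0.96}]
    [582.13  57.92 221.  ]
handle [{'point': [290.0, 192.6], 'conf': 0.44}]
    [563.53   1.95 221.  ]
carrier [{'point': [293.9, 239.1], 'conf': 0.58}]
    [595.45  11.91  20.  ]
box_face [{'point': [234.3, 246.7], 'conf': 0.79}]
    [ 616.21 -168.71   48.  ]
pad []
top {'fx': 503.65361823386, 'fy': 503.65361823386, 'cx': 281.8587165502489, 'cy': 213.94785541136244, 'position': array([ 447.98,   -3.97, 1489.  ]), 'rotation': array([-3.07, -0.01, -1.57])}
press [{'point': [255.5, 206.9], 'conf': 0.94}]
    [580.96  58.47   0.  ]
wheel_axis [{'point': [252.4, 203.7], 'conf': 0.74}]
    [569.3  57.1 221. ]
handle [{'point': [272.3, 204.2], 'conf': 0.54}]
    [568.3    6.81 221.  ]
carrier [{'point': [272.7, 203.6], 'conf': 0.6}]
    [589.15   7.36  20.  ]
box_face [{'point': [331.3, 189.9], 'conf': 0.62}]
    [ 627.04 -161.55   48.  ]
pad []
```

```bash
ls pics
```

```text
scene0.npy
scene0.png
top0.npy
top0.png
```

View pics/scene0.png

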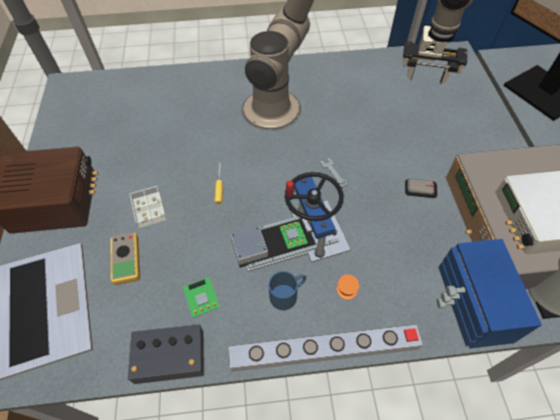

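View pics/top0.png

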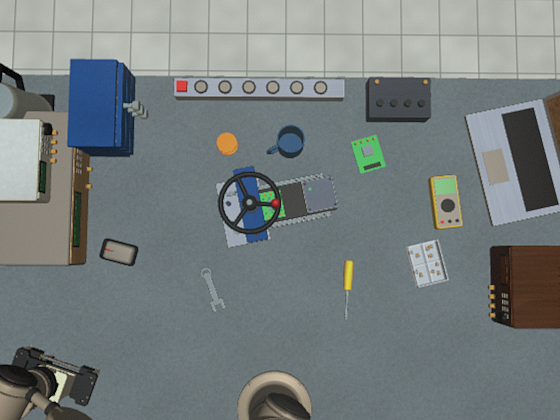

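Top view: wheel centre is about (250,203), red handle (276,203) and box (320,192). In the scene view the handle is at (290,187). Next I'll refine these with depth.

```bash
cat >> h.py <<'E'
def cloud(cam,im,d):
    m=bot.camera_model(cam); v,u=np.mgrid[0:420,0:560]
    P=np.stack([(u-m['cx'])/m['fx']*d,(v-m['cy'])/m['fy']*d,d],-1)
    W=P@R.from_euler('xyz',m['rotation']).as_matrix().T+np.array(m['position']); W[d==0]=np.nan
    return W
E
python3 - <<'E'
from h import *
np.set_printoptions(precision=1,suppress=True)
from scipy.optimize import least_squares
for c in ['scene','top']:
    im=cv2.cvtColor(cv2.imread(f'pics/{c}0.png'),cv2.COLOR_BGR2RGB); d=np.load(f'pics/{c}0.npy'); W=cloud(c,im,d)
    near=(np.hypot(W[...,0]-573,W[...,1]-57)<130)
    tab=(abs(W[...,2])<15); print(c,'table z',np.nanmedian(W[...,2][tab]))
    I=im.astype(int); dark=I.max(-1)<60
    m=near&(W[...,2]>195)&(W[...,2]<230)&dark; r=W[m]; 
    f=lambda p,r:np.hypot(r[:,0]-p[0],r[:,1]-p[1])-p[2]
    rr=r[np.hypot(r[:,0]-573,r[:,1]-57)>60]
    s=least_squares(f,[573,57,75],args=(rr,),loss='soft_l1',f_scale=3); print(' rim',len(rr),s.x,np.median(rr[:,2]))
    red=(I[...,0]>120)&(I[...,1]<70)&(I[...,2]<70)&near&(W[...,2]>200)
    q=W[red]; print(' red n',len(q),q.mean(0),q.min(0),q.max(0)); t=q[q[:,2]>265]; print(' red top',len(t),t.mean(0) if len(t) else '')
    vv,uu=np.where(red); print('  px',uu.mean(),vv.mean())
    b=(abs(W[...,2]-66)<8)&(np.hypot(W[...,0]-600,W[...,1]+120)<90); q=W[b]; print(' boxtop',len(q),np.median(q,0)); 
    rc=cv2.minAreaRect(q[:,:2].astype(np.float32)); print('  ',rc); print(cv2.boxPoints(rc))
    im2=im[130:290,180:400] ; cv2.imwrite(f'pics/{c}0z.png',cv2.cvtColor(cv2.resize(im2,None,fx=3.6,fy=3.6,interpolation=2),cv2.COLOR_RGB2BGR))
E
```

```text
scene table z -0.3554066168724148
 rim 463 [578.   64.6  72.9] 217.862916537748
 red n 42 [573.5  -0.6 272.2] [564.3  -9.8 262.4] [579.7   8.2 279.1]
 red top 39 [573.2  -0.6 272.9]
  px 289.6904761904762 184.26190476190476
 boxtop 868 [ 618.  -125.1   66.2]
   ((615.1638793945312, -124.5186996459961), (95.09086608886719, 90.2547836303711), 11.606014251708984)
[[ 559.5  -89.9]
 [ 577.7 -178.3]
 [ 670.8 -159.2]
 [ 652.7  -70.7]]
top table z 0.09443399247902562
 rim 652 [572.6  64.1  73.1] 218.57947227335194
 red n 36 [568.4  -0.6 274.6] [561.4  -7.4 268.5] [576.3   7.1 280.9]
 red top 36 [568.4  -0.6 274.6]
  px 275.1666666666667 202.08333333333334
 boxtop 994 [ 614.3 -124.5   66.9]
   ((614.7510986328125, -124.48008728027344), (92.50787353515625, 90.50531005859375), 11.690457344055176)
[[ 560.3  -89.5]
 [ 578.6 -178.2]
 [ 669.2 -159.4]
 [ 650.9  -70.8]]
```

View pics/top0z.png

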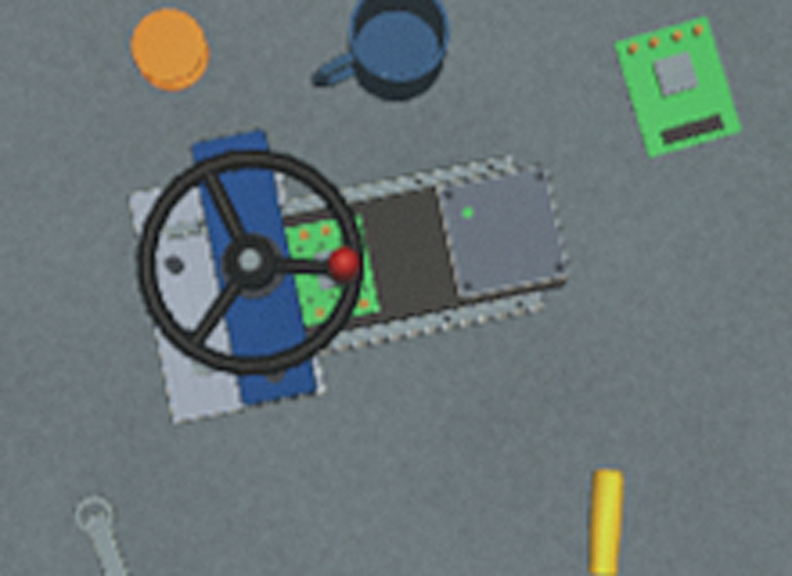

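View pics/scene0z.png

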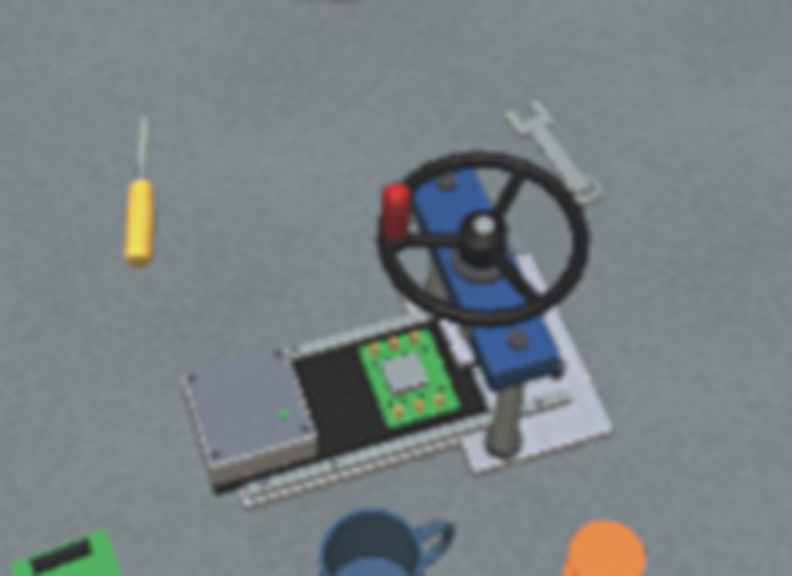

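```bash
python3 -m handwheel '[[[-3,0,0,0.12],[-3,0,0,0.12],[-3,0,0,0.12],[-1.5,0,0,0.12],[0,0,0,0.12],[0,0,0,0.12],[0,0,0,0.12],[0,0,0,0.12]]]' 0
python3 -m handwheel '[[[0,0,0,0.083],[0,0,0,0],[0,0,0,0]]]'
python3 -c "
from h import *
o=bot.get_obs();print(o['joint_positions'],o['contact_force'],o['grip_width']);print(R.from_euler('xyz',o['tcp_rot']).as_matrix().round(3))"
```

```text
time: 1.47
tool_pos: [168.0, 497.4, 331.8]
tcp_rot: [2.365, 1.571, 1.073]
contact_force: [-0.6, -0.3, -0.6]
grip_width: 43.2
time: 1.72
tool_pos: [168.0, 497.4, 331.8]
tcp_rot: [2.476, 1.571, 1.11]
contact_force: [-0.3, 0.4, -0.1]
grip_width: 23.0
[1.09903447e+00 2.83348280e-01 1.32065723e+00 8.50475030e-07
 1.53751055e+00 8.94272788e-01] [-0.25960323  0.43956051 -0.13325041] 22.97309613155013
[[ 0.     0.979  0.203]
 [ 0.     0.203 -0.979]
 [-1.     0.    -0.   ]]
```

```bash
for i in 1; do python3 -m handwheel '[[[0,1.3,3.2,0],[0,1.3,3.2,0],[0,1.3,3.2,0],[0,1.3,3.2,0],[0,1.3,3.2,0],[0,1.3,3.2,0],[0,1.3,3.2,0],[0,1.3,3.2,0]]]'
python3 -m handwheel '[[[0,1.3,3.2,0],[0,1.3,3.2,0],[0,1.3,3.2,0],[0,1.3,3.2,0],[0,1.3,3.2,0],[0,1.3,3.2,0],[0,1.3,3.2,0],[0,1.3,3.2,0]]]'
python3 -m handwheel '[[[0,1.3,3.2,0],[0,1.3,3.2,0],[0,1.3,3.2,0],[0,1.3,3.2,0],[0,1.3,3.2,0],[0,1.3,3.2,0],[0,1.3,3.2,0],[0,1.3,3.2,0]]]'
python3 -m handwheel '[[[0,0,1.1,0],[0,0,0,0]]]'; done
python3 -c "
from h import *
shot('wrist','w1');print(bot.camera_model('wrist'));o=bot.get_obs();print(o['joint_positions'],o['contact_force'],o['grip_width'])
for l in ['box_face','wheel_axis','handle']:
    r=bot.spot_point('wrist',l)[:2];print(l,r)
    if r: print(at_z('wrist',r[0]['point'],{'box_face':48}.get(l,221)))
"
```

```text
time: 2.38
tool_pos: [321.8, 266.0, 331.9]
tcp_rot: [1.944, 1.57, 0.578]
contact_force: [1.6, 1.4, 0.1]
grip_width: 0.2
time: 3.05
tool_pos: [475.2, 35.9, 331.9]
tcp_rot: [1.721, 1.57, 0.354]
contact_force: [-0.1, 0.1, 0.6]
grip_width: 0.2
time: 3.72
tool_pos: [628.4, -193.9, 331.6]
tcp_rot: [2.487, 1.571, 1.121]
contact_force: [1.1, -0.6, -0.6]
grip_width: 0.4
time: 3.88
tool_pos: [630.1, -205.9, 329.7]
tcp_rot: [-2.004, 1.568, 2.909]
contact_force: [0.0, 0.1, 0.6]
grip_width: 0.5
{'fx': 331.52881674181697, 'fy': 331.52881674181697, 'cx': 283.30221971024923, 'cy': 209.0185725625342, 'position': array([ 614.62714257, -122.12850612,  488.11966888]), 'rotation': array([2.82992406e+00, 1.08507167e-03, 2.02918762e-01])}
[-4.28952164e-01  5.75874160e-01  8.70042264e-01  3.49515465e-04
  1.69770832e+00 -6.30859040e-01] [-0.18569702 -0.31483079  0.09478486] 0.29551207806196805
box_face [{'point': [281.8, 140.1], 'conf': 0.67}]
[ 621.80344024 -167.64904736   48.        ]
wheel_axis []
handle []
```

View pics/w1.png

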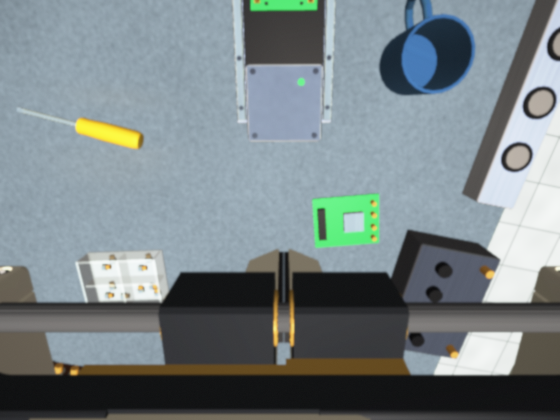

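```bash
python3 -m handwheel '[[[4,0,0,0],[4,0,0,0],[4,0,0,0],[4,0,0,0],[4,0,0,0],[4,0,0,0],[3,0,0,0],[1.5,0,0,0]]]'
python3 -m handwheel '[[[0,0,0,0],[0,0,-1,0],[0,0,-0.8,0],[0,0,-0.3,0],[0,0,0,0]]]'
python3 -c "
from h import *
shot('wrist','w2');o=bot.get_obs();print(o['joint_positions'],o['contact_force'],o['tool_pos']);print(R.from_euler('xyz',o['tcp_rot']).as_matrix().round(3))"
```

```text
time: 4.75
tool_pos: [627.6, -200.4, 43.2]
tcp_rot: [-2.248, 1.565, 2.669]
contact_force: [0.5, -0.2, -0.2]
grip_width: 0.3
time: 5.17
tool_pos: [626.5, -181.2, 48.9]
tcp_rot: [1.062, 1.568, -0.305]
contact_force: [-0.2, 0.4, 0.1]
grip_width: 0.7
[-3.99941926e-01  7.40303215e-01  1.35366249e+00  1.23401336e-04
  1.04484433e+00 -6.03407037e-01] [-0.29827387 -0.18208839 -0.42916255] [ 626.54455464 -181.87326277   48.59052258]
[[ 0.003  0.979  0.202]
 [-0.001  0.202 -0.979]
 [-1.     0.002  0.001]]
```

View pics/w2.png

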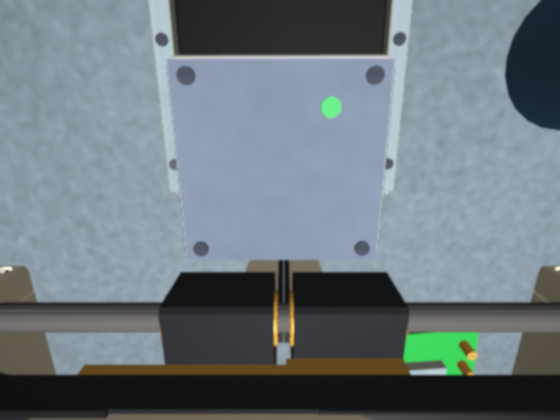

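```bash
python3 -m handwheel '[[[0.3,0,-0.3,0],[0,0,-0.4,0],[0,0,-0.5,0],[0,0,-0.6,0],[0,0,-0.6,0],[0,0,-0.6,0],[0,0,-0.6,0],[0,0,-0.6,0]]]'
python3 -m handwheel '[[[0,0,-0.4,0],[0,0,-0.3,0],[0,0,-0.3,0],[0,0,-0.2,0],[0,0,0,0]]]'
python3 -c "
from h import *
np.set_printoptions(precision=1,suppress=True)
shot('wrist','w3');o=bot.get_obs();print(o['contact_force'],o['tool_pos'])
im,d=shot('top','t3');W=cloud('top',im,d)
b=(abs(W[...,2]-66)<8)&(np.hypot(W[...,0]-600,W[...,1]+60)<90); q=W[b]
y=(q[:,:2]-[575.5,63.5])@[-.202,.979]; print(np.percentile(y,[1,50,99]))
I=im.astype(int);near=(np.hypot(W[...,0]-573,W[...,1]-57)<130);red=(I[...,0]>120)&(I[...,1]<70)&(I[...,2]<70)&near&(W[...,2]>200);print(W[red].mean(0))
"
```

```text
time: 5.88
tool_pos: [618.3, -143.0, 44.7]
tcp_rot: [0.672, 1.567, -0.697]
contact_force: [1.3, -5.5, 2.7]
grip_width: 0.2
time: 6.3
tool_pos: [615.8, -130.5, 44.6]
tcp_rot: [0.797, 1.568, -0.572]
contact_force: [1.0, -5.0, 3.2]
grip_width: 0.5
[ 2.3 -4.1  3.3] [ 615.8 -130.6   44.5]
[-169.9 -118.1  -96.8]
[568.3  -0.7 275.2]
```

View pics/w3.png

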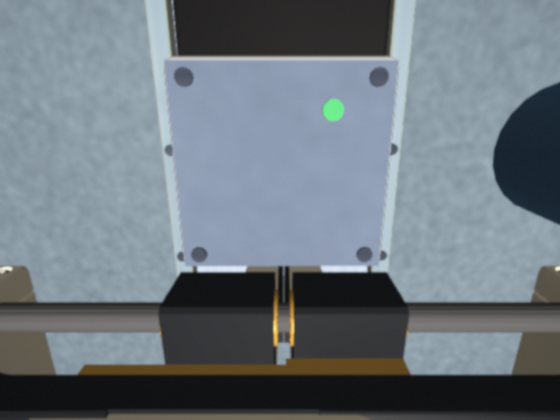

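Box is centred against the tips and sliding at about 5 N. An estimated 8 mm remains.

```bash
python3 -m handwheel '[[[0,0,-0.2,0],[0,0,-0.2,0],[0,0,-0.2,0],[0,0,0,0]]]'
python3 -m handwheel '[[[0,0,-0.1,0],[0,0,-0.1,0]]]'
python3 -m handwheel '[[[0,0,-0.1,0],[0,0,-0.1,0]]]'
```

```text
time: 6.73
tool_pos: [614.4, -124.6, 44.4]
tcp_rot: [0.796, 1.569, -0.573]
contact_force: [1.5, -4.7, 3.2]
grip_width: 0.5
time: 6.9
tool_pos: [614.0, -123.0, 44.4]
tcp_rot: [0.706, 1.568, -0.663]
contact_force: [1.9, -5.8, 3.9]
grip_width: 0.2
time: 7.07
tool_pos: [613.7, -121.1, 44.4]
tcp_rot: [0.685, 1.568, -0.685]
contact_force: [1.5, -9.9, 2.5]
grip_width: 0.6
```

```bash
python3 -m handwheel '[[[0,0,-0.1,0],[0,0,0,0]]]'
python3 -m handwheel '[[[0,0,-0.1,0],[0,0,0,0]]]'
python3 -m handwheel '[[[0,0,-0.1,0],[0,0,0,0],[0,0,0,0]]]'
```

```text
time: 7.23
tool_pos: [613.7, -121.1, 44.4]
tcp_rot: [0.528, 1.567, -0.841]
contact_force: [2.7, -9.1, 2.8]
grip_width: 0.8
time: 7.4
tool_pos: [613.9, -120.9, 44.4]
tcp_rot: [0.499, 1.565, -0.87]
contact_force: [2.3, -12.3, 0.5]
grip_width: 0.4
time: 7.65
tool_pos: [614.1, -120.8, 44.4]
tcp_rot: [0.498, 1.564, -0.872]
contact_force: [4.1, -16.1, 0.2]
grip_width: 0.2
```

Force climbed to 16 N with the position stalled, so the carrier is on the stops. Next: back off, rise, check it from above, then go to the handle.

```bash
python3 -m handwheel '[[[0,0,0.4,0],[0,0,0.5,0],[0,0,1.5,0],[0,0,2,0],[0,0,0,0],[-2,0,0,0],[-4,0,0,0],[-4,0,0,0]]]'
python3 -m handwheel '[[[-4,0,0,0],[-4,0,0,0],[-4,0,0,0],[-3.5,0,0,0],[0,0,0,0],[0,0,0,0]]]'
python3 - <<'E'
from h import *
np.set_printoptions(precision=2,suppress=True)
o=bot.get_obs();print(o['contact_force'],o['tool_pos'],o['joint_positions'])
im,d=shot('wrist','w4');W=cloud('wrist',im,d);I=im.astype(int)
m=(abs(W[...,2]-66)<6)&(np.hypot(W[...,0]-605,W[...,1]+70)<80);q=W[m]
if len(q):
    print('box',len(q),cv2.minAreaRect(q[:,:2].astype(np.float32)))
red=(I[...,0]>120)&(I[...,1]<70)&(I[...,2]<70)&(W[...,2]>200);q=W[red];print('red',len(q),q.mean(0) if len(q) else 0)
print(bot.spot_point('wrist','box_face')[:1],bot.spot_point('wrist','wheel_axis')[:1],bot.spot_point('wrist','handle')[:1])
im,d=shot('top','t4');cv2.imwrite('pics/t4z.png',cv2.cvtColor(cv2.resize(im[130:290,180:400],None,fx=3.6,fy=3.6,interpolation=2),cv2.COLOR_RGB2BGR))
E
```

```text
time: 8.32
tool_pos: [619.6, -159.6, 142.6]
tcp_rot: [-2.252, 1.565, 2.662]
contact_force: [1.2, -0.3, 1.0]
grip_width: 0.3
time: 8.82
tool_pos: [621.7, -160.2, 300.9]
tcp_rot: [1.138, 1.567, -0.23]
contact_force: [-1.3, 0.7, -0.8]
grip_width: 0.0
[-1.32  0.72 -0.8 ] [ 621.7  -160.15  300.9 ] [-0.37  0.53  1.03  0.    1.58 -0.57]
box 6852 ((602.035400390625, -66.39817810058594), (91.81273651123047, 88.90965270996094), 11.640942573547363)
red 0 0
[{'point': [282.3, 131.8], 'conf': 0.89}] [] []
```

View pics/w4.png

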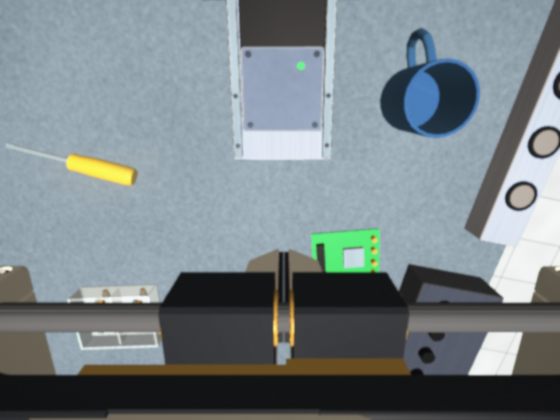

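View pics/t4z.png

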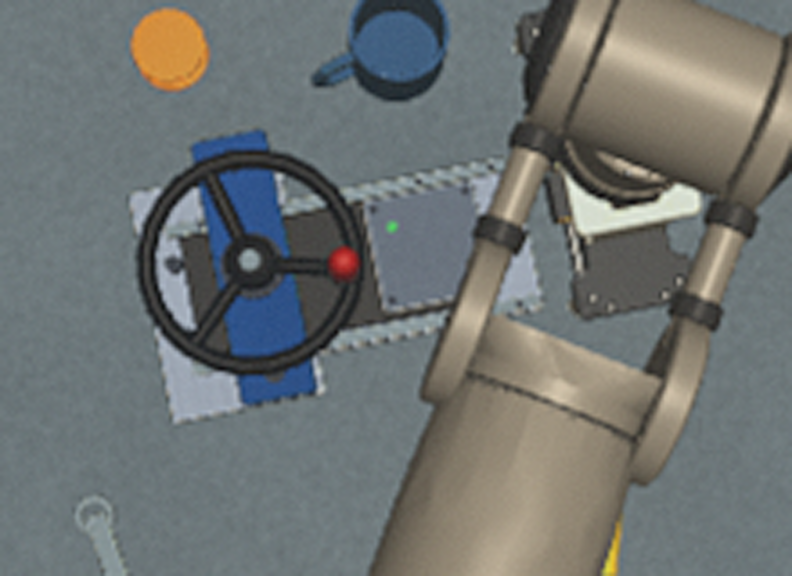

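```bash
python3 -m handwheel '[[[0,0.72,-3,0],[0,0.72,-3,0],[0,0.72,-3,0],[0,0.72,-3,0],[0,0.72,-3.1,0],[0,0,0,-0.12],[0,0,0,-0.12],[0,0,0,-0.12]]]'
python3 -m handwheel '[[[0,0,0,-0.12],[0,0,0,-0.12],[0,0,0,-0.12],[0,0,0,-0.12],[0,0,0,-0.12],[0,0,0,-0.12],[0,0,0,-0.12],[0,0,0,-0.12]]]'
python3 -m handwheel '[[[0,0,0,-0.12],[0,0,0,-0.12],[0,0,0,-0.12],[0,0,0,-0.12],[0,0,0,-0.12],[0,0,0,-0.12],[0,0,0,-0.12],[0,0,0,-0.12]]]'
python3 -m handwheel '[[[0,0,0,-0.12],[0,0,0,-0.12],[0,0,0,-0.08],[0,0,0,0],[0,0,0,0]]]'
python3 - <<'E'
from h import *
np.set_printoptions(precision=2,suppress=True)
o=bot.get_obs();print(o['contact_force'],o['tool_pos'],o['joint_positions']);print(R.from_euler('xyz',o['tcp_rot']).as_matrix().round(3))
im,d=shot('wrist','w5');W=cloud('wrist',im,d);I=im.astype(int)
red=(I[...,0]>120)&(I[...,1]<70)&(I[...,2]<70)&(W[...,2]>200);q=W[red];print('red',len(q),q.mean(0) if len(q) else 0)
print(bot.spot_point('wrist','wheel_axis')[:1],bot.spot_point('wrist','handle')[:1])
E
```

```text
time: 9.73
tool_pos: [625.7, -3.8, 297.4]
tcp_rot: [-2.307, 1.568, 2.975]
contact_force: [-0.6, -0.2, 0.4]
grip_width: 0.6
time: 10.4
tool_pos: [625.8, -4.8, 297.3]
tcp_rot: [2.989, 1.568, 2.946]
contact_force: [0.9, -0.5, 0.2]
grip_width: 0.7
time: 11.07
tool_pos: [625.8, -4.9, 297.3]
tcp_rot: [2.016, 1.568, 2.933]
contact_force: [-0.0, 0.3, 0.1]
grip_width: 0.5
time: 11.48
tool_pos: [625.9, -4.9, 297.7]
tcp_rot: [1.716, 1.569, 2.944]
contact_force: [0.2, -0.4, 0.6]
grip_width: -0.1
[ 0.22 -0.38  0.56] [625.86  -4.88 297.7 ] [-0.13  0.5   1.08  0.    1.56 -2.93]
[[-0.   -0.94  0.34]
 [ 0.    0.34  0.94]
 [-1.    0.   -0.  ]]
red 1281 [571.89  -4.77 269.36]
[{'point': [372.4, 276.8], 'conf': 0.63}] [{'point': [358.6, 200.3], 'conf': 0.63}]
```

View pics/w5.png

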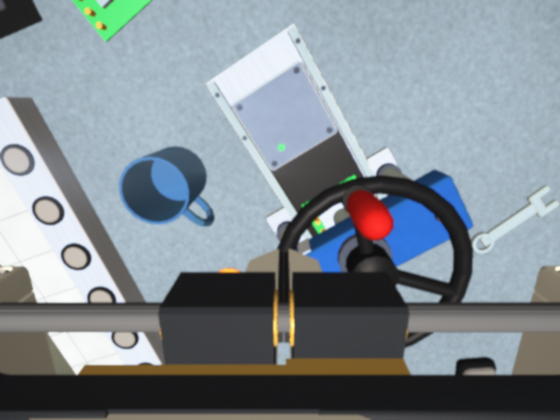

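Wrist view: handle is at about (368,213), and its top lies to the right of the tips (284,255), which are on its clockwise-trailing side. I'll refine the handle and axis from this view, then plan rows.

```bash
cat > plan.py <<'E'
from h import *
np.set_printoptions(precision=2,suppress=True)
A=np.array([575.5,64.3]); a0=np.deg2rad(-93.8)
# tool pose as function of wheel travel s (rad), D = trailing distance, psi = angle of tool z
def pose(s,D=30.5,Rr=66,psi0=np.deg2rad(70.2),turn=5.9):
    a=a0-s; r=np.array([np.cos(a),np.sin(a)]); t=np.array([np.sin(a),-np.cos(a)])
    return A+Rr*r-D*t, psi0-turn*np.clip(s,0,2*np.pi)/(2*np.pi)
def rows(p0,psi,z,ss,D,zt=240):
    out=[]
    for i,s in enumerate(ss):
        c,ps=pose(s,D=D); d=c-p0; zz=np.array([np.cos(psi),np.sin(psi)]); y=np.array([-zz[1],zz[0]])
        out.append([round(float((z-zt)/10/len(ss)),2),round(float(d@y)/10,2),round(float(d@zz)/10,2),round(float(-(ps-psi)),3)])
        p0=p0+(y*out[-1][1]+zz*out[-1][2])*10; psi-=out[-1][3]
    return out
def now():
    o=bot.get_obs(); M=R.from_euler('xyz',o['tcp_rot']).as_matrix()
    return np.array(o['tool_pos']),np.arctan2(M[1,2],M[0,2]),o
E
python3 - <<'E'
from plan import *
from scipy.optimize import least_squares
im=cv2.cvtColor(cv2.imread('pics/w5.png'),cv2.COLOR_BGR2RGB);d=np.load('pics/w5.npy');W=cloud('wrist',im,d);I=im.astype(int)
red=(I[...,0]>90)&(I[...,1]<60)&(I[...,2]<60)&(W[...,2]>215)
q=W[red]
top=q[q[:,2]>273]; print('top',len(top),top.mean(0)); 
f=lambda p:np.hypot(q[:,0]-p[0],q[:,1]-p[1])-11.5
side=q[(q[:,2]<268)&(q[:,2]>225)]; f=lambda p:np.hypot(side[:,0]-p[0],side[:,1]-p[1])-11.5
print('side',len(side),least_squares(f,[571,-2],loss='soft_l1').x)
m=(W[...,2]>212)&(W[...,2]<224)&(I.max(-1)<60); r=W[m]; r=r[(np.hypot(r[:,0]-575,r[:,1]-64)>62)&(np.hypot(r[:,0]-575,r[:,1]-64)<90)]
s=least_squares(lambda p:np.hypot(r[:,0]-p[0],r[:,1]-p[1])-p[2],[575,64,74],loss='soft_l1',f_scale=2);print('rim',len(r),s.x,np.median(r[:,2]))
p,psi,o=now();print(p,np.degrees(psi)); print(pose(0),pose(0,D=55.5))
E
```

```text
top 603 [570.88  -1.63 275.47]
side 655 [570.38   0.39]
rim 4466 [576.84  61.51  72.92] 218.92407529550212
[626.01  -4.89 298.29] 70.43702142468346
(array([601.56,  -3.58]), np.float64(1.2252211349000195)) (array([626.5 ,  -5.23]), np.float64(1.2252211349000195))
```

```bash
sed -i 's/575.5,64.3/575.8,64.1/; s/-93.8/-94.2/' plan.py
python3 -m handwheel '[[[2,0,0,0],[2,0,0,0],[1.8,0,0,0],[0,0,0,0],[0,0,0,0]]]'
python3 - <<'E'
from plan import *
p,psi,o=now();print(p,np.degrees(psi),o['contact_force'],o['joint_positions'])
ss=[0]; print(rows(p[:2],psi,p[2],ss,34))
im,d=shot('wrist','w6')
E
```

```text
time: 12.05
tool_pos: [625.8, -4.9, 240.2]
tcp_rot: [1.736, 1.569, 2.966]
contact_force: [0.3, -0.3, 0.5]
grip_width: 0.4
[625.75  -4.88 240.18] 70.49298800951564 [ 0.3  -0.31  0.48] [-0.13  0.52  1.2   0.    1.42 -2.93]
[[0.02, 1.99, -0.63, 0.005]]
```

View pics/w6.png

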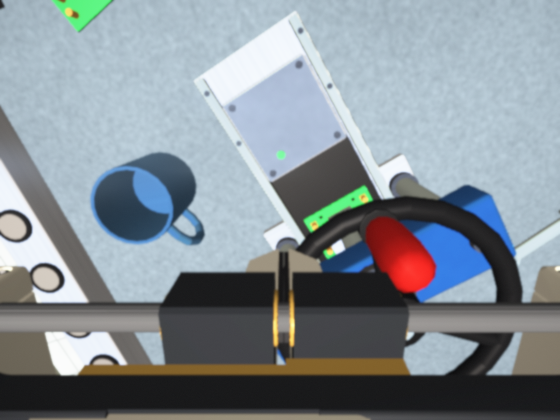

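Handle is to the right of the tips with about 25 mm of gap. Approach, then plan the first arc.

```bash
python3 -m handwheel '[[[0,0.7,-0.2,0],[0,0.7,-0.2,0],[0,0.6,-0.2,0],[0,0,0,0]]]'
python3 -m handwheel '[[[0,0.2,0,0],[0,0,0,0],[0,0,0,0]]]'
python3 - <<'E'
from plan import *
p,psi,o=now();print(p,np.degrees(psi),o['contact_force'])
print(rows(p[:2],psi,p[2],[0.04,0.1,.17,.25,.33,.41,.49,.57],30.5))
E
```

```text
time: 12.43
tool_pos: [604.1, -3.8, 241.8]
tcp_rot: [-1.324, 1.57, -0.093]
contact_force: [0.5, -1.0, 0.4]
grip_width: 0.3
time: 12.68
tool_pos: [603.4, -3.2, 240.9]
tcp_rot: [-1.117, 1.57, 0.115]
contact_force: [0.1, -1.0, 0.5]
grip_width: 0.4
[603.44  -3.18 240.91] 70.54563017477524 [ 0.13 -0.97  0.47]
[[0.01, 0.39, -0.32, 0.044], [0.01, 0.35, -0.28, 0.056], [0.01, 0.4, -0.31, 0.066], [0.01, 0.46, -0.35, 0.075], [0.01, 0.46, -0.36, 0.075], [0.01, 0.46, -0.35, 0.075], [0.01, 0.47, -0.34, 0.075], [0.01, 0.47, -0.35, 0.075]]
```

```bash
python3 -m handwheel '[[[0,0.39,-0.32,0.044],[0,0.35,-0.28,0.056],[0,0.4,-0.31,0.066],[0,0.46,-0.35,0.075],[0,0.46,-0.36,0.075],[0,0.46,-0.35,0.075],[0,0.47,-0.35,0.075],[0,0.47,-0.35,0.075]]]'
python3 - <<'E'
from plan import *
p,psi,o=now();print(p,np.degrees(psi),o['contact_force'],o['joint_positions'])
c,ps=pose(.57);print(c,np.degrees(ps))
im,d=shot('wrist','w7')
c=['scene','top']
im,d=shot('top','t7');cv2.imwrite('pics/t7z.png',cv2.cvtColor(cv2.resize(im[130:290,180:400],None,fx=3.6,fy=3.6,interpolation=2),cv2.COLOR_RGB2BGR))
E
```

```text
time: 13.35
tool_pos: [561.1, -8.2, 240.6]
tcp_rot: [-1.489, 1.569, -0.803]
contact_force: [2.6, -2.8, 0.0]
grip_width: 0.1
[561.05  -8.16 240.62] 39.30597161869405 [ 2.57 -2.79  0.01] [-0.15  0.4   1.4  -0.    1.34 -2.41]
[560.61  -7.  ] 39.53311734697364
```

View pics/w7.png

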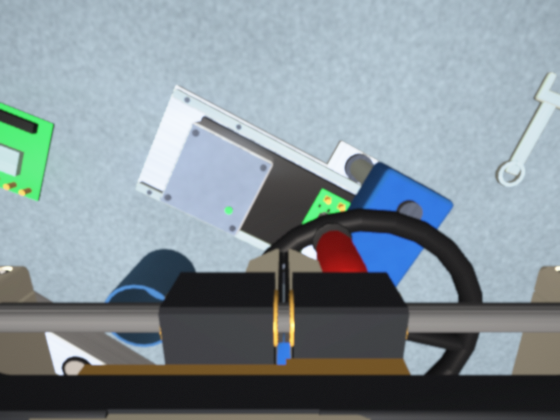

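Fingertip edge (320,250) touches the handle (335,245) at about 4 N, as planned. Continuing.

```bash
python3 - <<'E'
from plan import *
p,psi,o=now()
r=rows(p[:2],psi,240,.57+.09*np.arange(1,17),30.5);print(r[:8]);print(r[8:])
E
```

```text
[[0.0, 0.55, -0.33, 0.084], [0.0, 0.53, -0.38, 0.084], [0.0, 0.53, -0.38, 0.085], [0.0, 0.54, -0.37, 0.084], [0.0, 0.54, -0.37, 0.085], [0.0, 0.54, -0.37, 0.084], [0.0, 0.54, -0.37, 0.085], [0.0, 0.55, -0.36, 0.084]]
[[0.0, 0.54, -0.36, 0.085], [0.0, 0.55, -0.36, 0.084], [0.0, 0.55, -0.35, 0.085], [0.0, 0.56, -0.35, 0.084], [0.0, 0.55, -0.35, 0.085], [0.0, 0.56, -0.34, 0.084], [0.0, 0.55, -0.34, 0.085], [0.0, 0.56, -0.34, 0.084]]
```

```bash
python3 -m handwheel '[[[0,0.55,-0.33,0.084],[0,0.53,-0.38,0.084],[0,0.53,-0.38,0.085],[0,0.54,-0.37,0.084],[0,0.54,-0.37,0.085],[0,0.54,-0.37,0.084],[0,0.54,-0.37,0.085],[0,0.55,-0.36,0.084]]]'
python3 - <<'E'
from plan import *
p,psi,o=now();print(p,np.degrees(psi),o['contact_force'],o['joint_positions'])
c,ps=pose(1.29);print(c,np.degrees(ps))
r=rows(p[:2],psi,240,1.29+.09*np.arange(1,9),30.5);print(r)
E
```

```text
time: 14.12
tool_pos: [517.8, 20.3, 240.8]
tcp_rot: [-1.428, 1.569, -1.415]
contact_force: [-0.8, -4.2, -0.5]
grip_width: -0.2
[517.8  20.3 240.8] 0.7721375806492506 [-0.8  -4.17 -0.54] [-0.11  0.32  1.52 -0.    1.3  -1.69]
[517.5   20.66] 0.796002416835043
[[0.0, 0.58, -0.39, 0.084], [0.0, 0.55, -0.36, 0.085], [0.0, 0.55, -0.35, 0.084], [0.0, 0.55, -0.35, 0.085], [0.0, 0.56, -0.35, 0.084], [0.0, 0.56, -0.34, 0.085], [0.0, 0.55, -0.34, 0.084], [0.0, 0.56, -0.34, 0.085]]
```

```bash
python3 -m handwheel '[[[0,0.58,-0.39,0.084],[0,0.55,-0.36,0.085],[0,0.55,-0.35,0.084],[0,0.55,-0.35,0.085],[0,0.56,-0.35,0.084],[0,0.56,-0.34,0.085],[0,0.55,-0.34,0.084],[0,0.56,-0.34,0.085]]]'
python3 - <<'E'
from plan import *
p,psi,o=now();print(p,np.degrees(psi),o['contact_force'],o['joint_positions'])
c,ps=pose(2.01);print(c,np.degrees(ps))
r=rows(p[:2],psi,240,2.01+.09*np.arange(1,17),30.5);print(r[:8]);print(r[8:])
im,d=shot('wrist','w8')
E
```

```text
time: 14.78
tool_pos: [502.7, 70.3, 240.7]
tcp_rot: [-1.884, 1.569, -2.546]
contact_force: [-3.6, -3.1, 1.2]
grip_width: 1.0
[502.73  70.33 240.75] -37.943994620639906 [-3.59 -3.1   1.2 ] [-0.01  0.3   1.55 -0.    1.3  -0.92]
[503.32  69.88] -37.94111251330352
[[0.0, 0.56, -0.26, 0.084], [0.0, 0.57, -0.33, 0.085], [0.0, 0.56, -0.33, 0.084], [0.0, 0.57, -0.33, 0.085], [0.0, 0.57, -0.32, 0.085], [0.0, 0.57, -0.32, 0.084], [0.0, 0.57, -0.32, 0.085], [0.0, 0.58, -0.31, 0.084]]
[[0.0, 0.57, -0.31, 0.085], [0.0, 0.58, -0.31, 0.084], [0.0, 0.58, -0.3, 0.085], [0.0, 0.58, -0.3, 0.084], [0.0, 0.58, -0.3, 0.085], [0.0, 0.59, -0.29, 0.084], [0.0, 0.58, -0.29, 0.085], [0.0, 0.59, -0.29, 0.084]]
```

View pics/w8.png

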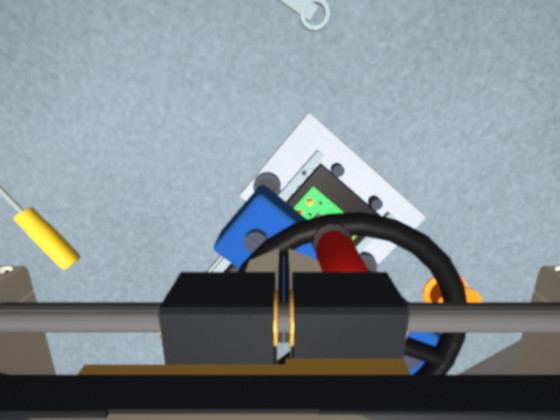

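Handle (335,245) is still held against the finger edge at about 5 N.

```bash
python3 -m handwheel '[[[0,0.56,-0.28,0.084],[0,0.57,-0.33,0.085],[0,0.56,-0.33,0.084],[0,0.57,-0.33,0.085],[0,0.57,-0.32,0.085],[0,0.57,-0.32,0.084],[0,0.57,-0.32,0.085],[0,0.58,-0.31,0.084]]]'
python3 - <<'E'
from plan import *
p,psi,o=now();print(p,np.degrees(psi),o['contact_force'],o['joint_positions'])
c,ps=pose(2.73);print(c,np.degrees(ps))
r=rows(p[:2],psi,240,2.73+.09*np.arange(1,9),30.5);print(r[:8])
E
```

```text
time: 15.5
tool_pos: [524.9, 116.7, 240.7]
tcp_rot: [-1.751, 1.569, -3.087]
contact_force: [-3.5, -2.2, 2.2]
grip_width: 0.6
[524.85 116.75 240.71] -76.5729120440078 [-3.47 -2.18  2.24] [ 0.08  0.36  1.46  0.    1.32 -0.16]
[525.12 116.24] -76.6782274434421
[[0.0, 0.59, -0.25, 0.086], [0.0, 0.58, -0.31, 0.085], [0.0, 0.58, -0.3, 0.084], [0.0, 0.58, -0.3, 0.085], [0.0, 0.58, -0.3, 0.084], [0.0, 0.59, -0.29, 0.085], [0.0, 0.58, -0.3, 0.084], [0.0, 0.59, -0.28, 0.085]]
```

```bash
python3 -m handwheel '[[[0,0.59,-0.27,0.086],[0,0.58,-0.31,0.085],[0,0.58,-0.3,0.084],[0,0.58,-0.3,0.085],[0,0.58,-0.3,0.084],[0,0.59,-0.29,0.085],[0,0.58,-0.3,0.084],[0,0.59,-0.28,0.085]]]'
python3 - <<'E'
from plan import *
p,psi,o=now();print(p,np.degrees(psi),o['contact_force'],o['joint_positions'])
c,ps=pose(3.45);print(c,np.degrees(ps))
r=rows(p[:2],psi,240,3.45+.09*np.arange(1,9),30.5);print(r[:8])
im,d=shot('wrist','w9')
im,d=shot('top','t9');cv2.imwrite('pics/t9z.png',cv2.cvtColor(cv2.resize(im[130:290,180:400],None,fx=3.6,fy=3.6,interpolation=2),cv2.COLOR_RGB2BGR))
E
```

```text
time: 16.17
tool_pos: [572.2, 137.5, 240.7]
tcp_rot: [-1.731, 1.569, 2.538]
contact_force: [-3.6, 2.4, 1.0]
grip_width: 0.5
[572.16 137.51 240.67] -115.39000925359406 [-3.59  2.42  0.98] [0.1  0.45 1.32 0.   1.38 0.55]
[572.08 136.71] -115.41534237358073
[[0.0, 0.62, -0.21, 0.085], [0.0, 0.59, -0.28, 0.084], [0.0, 0.59, -0.28, 0.085], [0.0, 0.59, -0.27, 0.084], [0.0, 0.6, -0.27, 0.085], [0.0, 0.6, -0.27, 0.085], [0.0, 0.59, -0.27, 0.084], [0.0, 0.6, -0.26, 0.085]]
```

View pics/w9.png

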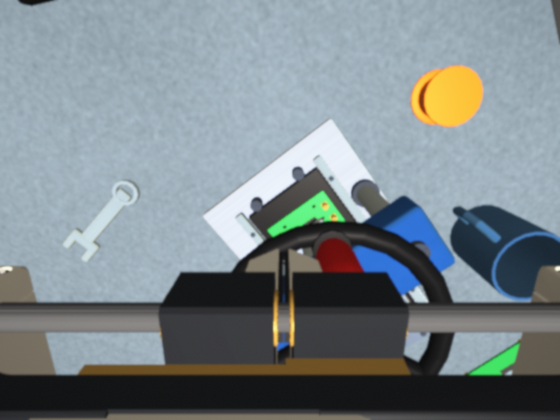

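Still in contact, with the handle at (335,250), and past half a turn; the two stop pins at (257,205) and (298,173) sit against the carrier edge.

```bash
python3 -m handwheel '[[[0,0.61,-0.24,0.085],[0,0.59,-0.28,0.084],[0,0.59,-0.28,0.085],[0,0.59,-0.27,0.084],[0,0.6,-0.27,0.085],[0,0.6,-0.27,0.085],[0,0.59,-0.27,0.084],[0,0.6,-0.26,0.085]]]'
python3 - <<'E'
from plan import *
p,psi,o=now();print(p,np.degrees(psi),o['contact_force'],o['joint_positions'])
c,ps=pose(4.17);print(c,np.degrees(ps))
r=rows(p[:2],psi,240,4.17+.09*np.arange(1,9),30.5);print(r[:8])
E
```

```text
time: 16.93
tool_pos: [620.8, 121.5, 240.5]
tcp_rot: [-1.383, 1.569, 2.211]
contact_force: [-1.0, 4.1, -0.1]
grip_width: 0.5
[620.84 121.5  240.48] -154.08711254064443 [-1.03  4.08 -0.12] [0.07 0.54 1.17 0.   1.43 1.19]
[620.88 121.14] -154.15245730371927
[[0.0, 0.64, -0.25, 0.086], [0.0, 0.6, -0.25, 0.084], [0.0, 0.6, -0.25, 0.085], [0.0, 0.61, -0.25, 0.084], [0.0, 0.6, -0.25, 0.085], [0.0, 0.61, -0.24, 0.084], [0.0, 0.61, -0.24, 0.085], [0.0, 0.61, -0.23, 0.084]]
```

```bash
python3 -m handwheel '[[[0,0.63,-0.25,0.086],[0,0.6,-0.25,0.084],[0,0.6,-0.25,0.085],[0,0.61,-0.25,0.084],[0,0.6,-0.25,0.085],[0,0.61,-0.24,0.084],[0,0.61,-0.24,0.085],[0,0.61,-0.23,0.084]]]'
python3 - <<'E'
from plan import *
p,psi,o=now();print(p,np.degrees(psi),o['contact_force'],o['joint_positions'])
c,ps=pose(4.89);print(c,np.degrees(ps))
r=rows(p[:2],psi,240,4.89+.09*np.arange(1,9),30.5);print(r[:8])
E
```

```text
time: 17.6
tool_pos: [647.6, 77.3, 240.5]
tcp_rot: [-1.376, 1.569, 1.541]
contact_force: [-0.1, 3.2, -0.4]
grip_width: 0.7
[647.6   77.26 240.46] 167.1173783316354 [-0.05  3.2  -0.41] [0.   0.58 1.11 0.   1.46 1.8 ]
[647.31  77.26] -192.88957223385785
[[0.0, 0.62, -0.2, 6.368], [0.0, 0.61, -0.23, 0.084], [0.0, 0.62, -0.23, 0.085], [0.0, 0.61, -0.22, 0.084], [0.0, 0.62, -0.22, 0.085], [0.0, 0.62, -0.21, 0.084], [0.0, 0.62, -0.21, 0.085], [0.0, 0.62, -0.21, 0.084]]
```

```bash
python3 -m handwheel '[[[0,0.62,-0.2,0.085],[0,0.61,-0.23,0.084],[0,0.62,-0.23,0.085],[0,0.61,-0.22,0.084],[0,0.62,-0.22,0.085],[0,0.62,-0.21,0.084],[0,0.62,-0.21,0.085],[0,0.62,-0.21,0.084]]]'
python3 - <<'E'
from plan import *
p,psi,o=now();print(p,np.degrees(psi),o['contact_force'],o['joint_positions'])
c,ps=pose(5.61);print(c,np.degrees(ps))
r=rows(p[:2],psi-2*np.pi,240,[5.68,5.75,5.82,5.89,5.95,6.01,6.06,6.1],30.5);print(r[:8])
im,d=shot('wrist','w10')
E
```

```text
time: 18.27
tool_pos: [638.5, 26.4, 240.5]
tcp_rot: [-1.501, 1.569, 0.739]
contact_force: [3.4, 2.6, -1.8]
grip_width: 0.3
[638.49  26.39 240.51] 128.3659538050595 [ 3.44  2.56 -1.77] [-0.08  0.55  1.16  0.    1.44  2.39]
[638.23  26.84] -231.62668716399648
[[0.0, 0.47, -0.11, 0.066], [0.0, 0.49, -0.17, 0.065], [0.0, 0.48, -0.15, 0.066], [0.0, 0.48, -0.16, 0.066], [0.0, 0.42, -0.14, 0.056], [0.0, 0.41, -0.13, 0.056], [0.0, 0.35, -0.11, 0.047], [0.0, 0.27, -0.09, 0.038]]
```

View pics/w10.png

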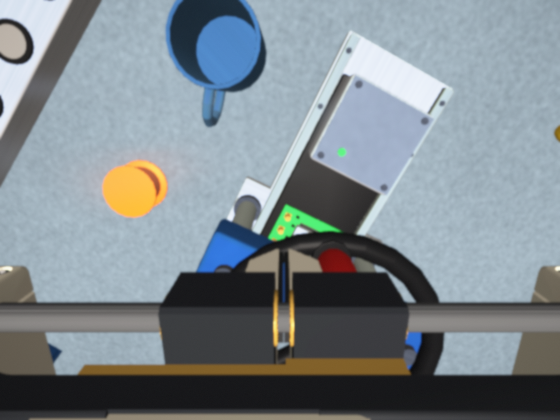

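Handle (335,258) is still on the finger edge and the carrier looks home. Slower now.

```bash
python3 -m handwheel '[[[0,0.47,-0.11,0.066],[0,0.49,-0.17,0.065],[0,0.48,-0.15,0.066],[0,0.48,-0.16,0.066],[0,0.42,-0.14,0.056],[0,0.41,-0.13,0.056],[0,0.35,-0.11,0.047],[0,0.27,-0.09,0.038]]]'
python3 - <<'E'
from plan import *
p,psi,o=now();print(p,np.degrees(psi),o['contact_force'],o['joint_positions'])
c,ps=pose(6.1);print(c,np.degrees(ps))
im0=cv2.cvtColor(cv2.imread('pics/scene0.png'),cv2.COLOR_BGR2RGB)
for c in ['top','scene']:
    im,d=shot(c,c+'11')
    cv2.imwrite(f'pics/{c}11z.png',cv2.cvtColor(cv2.resize(im[130:290,180:400],None,fx=3.6,fy=3.6,interpolation=2),cv2.COLOR_RGB2BGR))
    W=cloud(c,im,d);I=im.astype(int)
    red=(I[...,0]>120)&(I[...,1]<70)&(I[...,2]<70)&(np.hypot(W[...,0]-573,W[...,1]-57)<130)&(W[...,2]>200)
    vv,uu=np.where(red);print(c,red.sum(),uu.mean(),vv.mean(),W[red].mean(0))
shot('wrist','w11')
r=rows(p[:2],psi-2*np.pi,240,[6.14,6.18,6.21,6.24,6.26],30.5);print(r[:8])
E
```

```text
time: 18.98
tool_pos: [613.3, 1.6, 240.7]
tcp_rot: [-1.604, 1.569, 0.179]
contact_force: [3.4, 0.9, -1.2]
grip_width: 0.7
[613.34   1.56 240.66] 102.14175712959165 [ 3.4   0.87 -1.2 ] [-0.12  0.5   1.24  0.    1.4   2.81]
[613.35   1.84] -257.98944593589636
top 22 275.40909090909093 196.86363636363637 [581.14  -1.08 274.35]
scene 0 nan nan [nan nan nan]
[[0.0, 0.27, -0.06, 0.04], [0.0, 0.28, -0.09, 0.037], [0.0, 0.2, -0.07, 0.029], [0.0, 0.21, -0.06, 0.028], [0.0, 0.14, -0.05, 0.019]]<stdin>:10: RuntimeWarning: Mean of empty slice.
  ret = ret.dtype.type(ret / rcount)
  ret = um.true_divide(
```

View pics/scene11z.png

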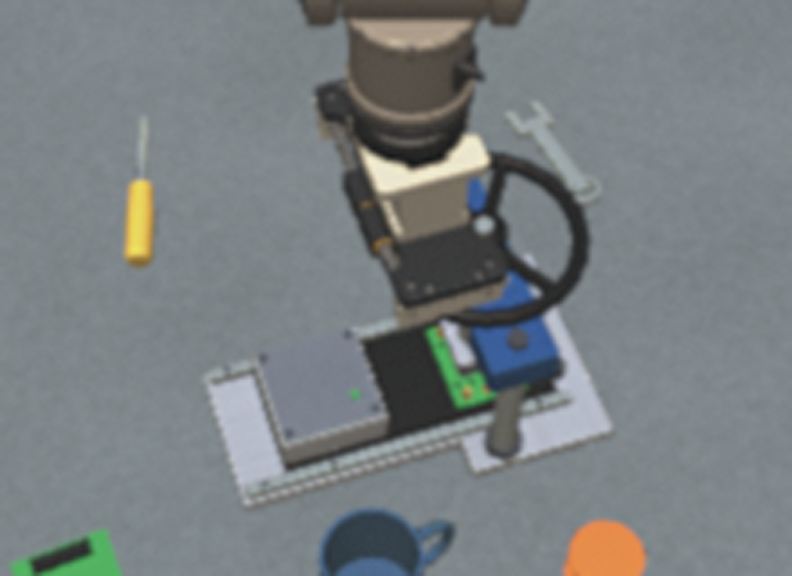

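Top view: handle is at (275,197) against a start of (275,202), so about 12 mm remain, which matches the plan.

```bash
python3 -m handwheel '[[[0,0.27,-0.06,0.04],[0,0.28,-0.09,0.037],[0,0.2,-0.07,0.029],[0,0.21,-0.06,0.028],[0,0.14,-0.05,0.019],[0,0.1,0,0],[0,0,0,0]]]'
python3 - <<'E'
from plan import *
p,psi,o=now();print(p,np.degrees(psi),o['contact_force'],o['joint_positions'])
c,ps=pose(6.283);print(c,np.degrees(ps))
for c in ['top']:
    im,d=shot(c,c+'12')
    W=cloud(c,im,d);I=im.astype(int)
    red=(I[...,0]>120)&(I[...,1]<70)&(I[...,2]<70)&(np.hypot(W[...,0]-573,W[...,1]-57)<130)&(W[...,2]>200)
    vv,uu=np.where(red);print(c,red.sum(),uu.mean(),vv.mean(),W[red].mean(0))
E
```

```text
time: 19.72
tool_pos: [601.5, -3.3, 240.7]
tcp_rot: [-1.688, 1.57, -0.06]
contact_force: [1.7, -0.6, -1.3]
grip_width: 0.4
[601.5   -3.35 240.74] 93.26395614184972 [ 1.72 -0.59 -1.3 ] [-0.13  0.48  1.28  0.    1.39  2.95]
[601.4   -3.95] -267.8351293139732
top 21 275.3809523809524 201.57142857142858 [569.67  -1.07 274.34]
```

```bash
python3 -m handwheel '[[[0,-0.5,0,0],[0,-1,0,0],[0,-1.5,0,0],[0,-1,0,0],[-2,0,0,0],[-3,0,0,0],[-3,0,0,0],[-3,0,0,0]]]'
python3 -m handwheel '[[[-2,-3,2,0],[0,-3,3,0],[0,-3,3,0],[0,-3,3,0],[0,-3,3,0],[0,0,0,0],[0,0,0,0]]]'
python3 - <<'E'
from plan import *
p,psi,o=now();print(p,o['contact_force'])
for c in ['top','scene']:
    im,d=shot(c,c+'13')
    cv2.imwrite(f'pics/{c}13z.png',cv2.cvtColor(cv2.resize(im[130:290,180:400],None,fx=3.6,fy=3.6,interpolation=2),cv2.COLOR_RGB2BGR))
    W=cloud(c,im,d);I=im.astype(int)
    red=(I[...,0]>120)&(I[...,1]<70)&(I[...,2]<70)&(np.hypot(W[...,0]-573,W[...,1]-57)<130)&(W[...,2]>200)
    vv,uu=np.where(red);print(c,red.sum(),uu.mean(),vv.mean(),W[red].mean(0))
    b=(abs(W[...,2]-66)<8)&(np.hypot(W[...,0]-602,W[...,1]+66)<80); print(cv2.minAreaRect(W[b][:,:2].astype(np.float32)))
E
```

```text
time: 20.43
tool_pos: [640.9, -1.0, 351.7]
tcp_rot: [1.419, 1.569, 3.045]
contact_force: [0.9, -1.0, 0.3]
grip_width: 0.3
time: 21.02
tool_pos: [756.3, 112.8, 358.4]
tcp_rot: [-3.104, 1.565, -1.449]
contact_force: [-0.2, -0.0, -0.1]
grip_width: 0.4
[756.26 112.81 358.35] [-0.23 -0.01 -0.08]
top 38 274.9736842105263 200.23684210526315 [572.89  -0.07 274.68]
((602.9844970703125, -65.43312072753906), (92.49633026123047, 90.03633117675781), 11.508133888244629)
scene 42 289.8333333333333 185.66666666666666 [577.56  -0.7  271.56]
((601.58984375, -65.47244262695312), (97.33965301513672, 90.0701675415039), 11.947280883789062)
```

View pics/top13.png

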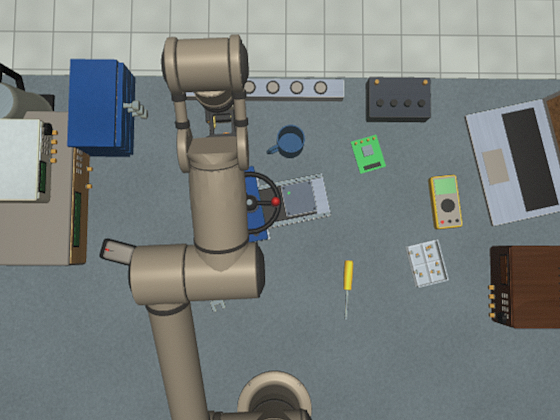

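View pics/scene13.png

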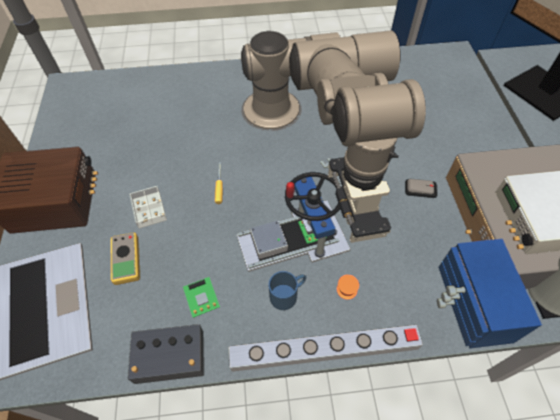

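Handle stands about 4.5 mm short of its start point in both views (limit 14 mm), and the carrier is home. One more look to check that nothing creeps.

```bash
python3 -m handwheel '[[[0,0,0,0],[0,0,0,0],[0,0,0,0],[0,0,0,0],[0,0,0,0],[0,0,0,0],[0,0,0,0],[0,0,0,0]]]'
python3 - <<'E'
from plan import *
p,psi,o=now();print(p,o['contact_force'],abs(o['dq']).max())
for c in ['top','scene']:
    im,d=shot(c,c+'14')
    W=cloud(c,im,d);I=im.astype(int)
    red=(I[...,0]>120)&(I[...,1]<70)&(I[...,2]<70)&(np.hypot(W[...,0]-573,W[...,1]-57)<130)&(W[...,2]>200)
    vv,uu=np.where(red);print(c,red.sum(),uu.mean(),vv.mean(),W[red].mean(0))
    b=(abs(W[...,2]-66)<8)&(np.hypot(W[...,0]-602,W[...,1]+66)<80); print(cv2.minAreaRect(W[b][:,:2].astype(np.float32))[0])
E
```

```text
time: 21.78
tool_pos: [756.3, 111.6, 365.0]
tcp_rot: [-2.064, 1.557, -0.411]
contact_force: [-0.0, -0.0, -0.7]
grip_width: 0.8
[756.31 111.56 364.98] [-0.05 -0.02 -0.72] 0.001599682878038633
top 38 274.9736842105263 200.31578947368422 [572.66  -0.07 275.03]
(602.916015625, -65.36751556396484)
scene 44 289.84090909090907 185.6818181818182 [577.89  -0.73 271.95]
(602.6243286132812, -65.146240234375)
```

Everything is at rest, so I'm handing it in.

```bash
python3 -c "
from plant import bot
print(bot.close_job())"
```

```text
the job is handed in; nothing more can be done
None
```

I pushed the carrier home, turned the wheel one full turn clockwise, and handed the job in at about 22 s; no verdict was reported.

- **Carrier:** I pushed it with shut fingertips on the outer face of the box, about 59 mm, until it stalled on the stop pins at about 16 N. At the end the box still measured in its home place to about 1 mm.
- **Wheel:** I pushed the red handle round once clockwise with the outer side of the closed fingers. The force read about 4–5 N at each check, and I never gripped the handle.
- **Handle position:** After I backed off, it stood about 4.5 mm (some 4°) short of where it started, in both the top and scene cameras. The limit is 14 mm. While the tool was still in contact, a partly hidden view had shown it closer, about 1 mm. It did not move between the last two looks.
- **Other things:** The mug, spanner, tray and other items look where they were in the last pictures. The spanner was partly hidden by the arm there, but the arm never came near it. The robot touched nothing at the end.
- **Not checked:** I could not measure the pad force. I take it that the pad presses because the wheel made about 0.99 of a turn on a carrier that is fully home.

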